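# Slide the syringe crate home into its bay

### The arm

A 6-joint arm with a two-finger parallel gripper is mounted at the origin on the work surface. World frame = base frame: x ahead of the robot, y to its left, z up, the work surface at z = 0. Lengths are in m, angles in rad, forces in N, time in s.
With the tool pointing down it reaches from about 0.35 to 0.975 m from the base axis. Payload 4.9 kg.
Tool frame: the origin (TCP) lies midway between the tips of the shut fingers; the grasp point (between the pads) lies 19 mm behind it; z points along the fingers, y is the line along which they close (so a half turn about z gives the same grasp; the last joint's range is limited). The gripper opens to 85 mm and grips with 20 to 120 N. Pads are 22 mm wide; open, the fingers measure 114 mm over their backs; the gripper's body (76 mm by 85 mm) begins 54 mm behind the grasp point. The pads swing forward as they close: fully open they stand 13 mm farther back than shut.
Start: joints at [1.215, 0.053, 1.613, -0, 1.476, -0.119], TCP at [0.147, 0.608, 0.231] pointing down, gripper open.
Joint ranges: [-3.01, 3.01], [-1.01, 2.22], [0.06, 2.58], [-1.02, 4.17], [0.09, 2.62], [-3.14, 3.14]. Speed limits (rad/s): [2.57, 2.57, 3.14, 3.14, 3.14, 3.14].

### API

Orientations are given as a unit quaternion [w, x, y, z].
In Python, from plant import * gives the robot as it stands.
- The arm moves only by the tool jog_arm, never from a script. Its argument "targets" is a list of rows, each a list of 3 entries, a list of its own where there are three numbers: the shift along the tool's x, y, z in units of 25 mm (1.0 is 25 mm), then the turn, a rotation vector about the tool's x, y, z in units of 8 degrees (1.0 is 8 degrees), then the opening in per cent of the stroke, from 0 (shut) to 100 (fully open). A call has 1 to 8 rows; each row is the pose to reach, as a shift and turn from the pose commanded when the call began, along the tool's axes at that moment; what a row does not reach only later rows make up. A row lasts 1/8 s, in which the tool goes at most 62.5 mm and 10.7 degrees, less where a joint would pass 70% of its speed; a pose out of reach is approached as far as the arm can. A call with a gripper value outside its range is refused whole. The fingers move at their own pace and stop on an object; the grip force is fixed at half the most. Time passes only in rows, so rows that repeat a pose let the fingers close. It gives the time, the measured TCP pose, the force, the opening and the grip force at its end, in the units of the state.
- state(): the state, without advancing time (a new reading comes with each control period).
- grab_frame(name): name is "scene" or "top" or "wrist"; returns (picture, depth): 400x640x3 uint8, red, green, blue; 400x640 float32, m along the optical axis (not along the pixel's ray), 0 where there is no reading.
- camera_params(name): a dict with "fovy" (degrees; the focal length in pixels is half the picture's height over the tangent of half this angle, whatever the lens; pixels are square), "cx", "cy" (the principal point, pixels), "rvec" (rotation vector, rad) and "tvec" (3), from world to camera coordinates, as OpenCV has them; the wrist camera has in their place "hand_eye" (4x4, takes a point from camera to tool coordinates, whose origin is the TCP and whose axes are the flange's). Camera axes: x right, y down, z forward; pixel columns grow to the right and rows downward; lengths in m; the calibration is good to about 2 mm. A picture is of the moment at which its call begins: read the wrist's pose just before it. camera_params takes no time and is no camera call.
- job_done(): hands the job in; it is judged then, once.
The state is a dict: "time": time; "joint_pos": joint angles; "joint_vel": joint speeds; "joint_efforts": joint torques, N m; "tool_pos": TCP position; "tool_rot": TCP orientation; "contact_force": force on the tool from outside, world axes, zero at the start; "ft_torque": the same for the moment, N m; "gripper_width": opening from 0.0 (shut) to 1.0 (fully open); "grasp_force": force on a finger pad.
Only numpy, scipy, OpenCV 4.12 (cv2) and the standard library are available. Lean on these libraries where they do the work, as an engineer would, in place of code of your own. Each camera call takes 0.05 s, during which the arm holds its last target. There are 200 camera calls.

### The job

The crate of filled syringes that stands out on the bench has to go back into the empty steel bay in front of it: slide it in until it stands square and flush against both rubber stops at the back of the bay. It is heavy and slender and tips when pushed high, so push it with the fingertips low down on its solid lower half, keeping its bottom flat on the bench; do not grip or lift it and do not touch its slatted upper half or the syringes. Leave the other crate, which is already parked, and the glassware where they stand, and back away when the crate is home.

Things in the scene. Friction and masses are not known exactly. Their poses are not given: they have to be found in the camera images.
- crate: the crate to slide, grey plastic, 12 syringes, 100 mm deep (its x), 130 mm wide (its y), tub 95 mm high, 196 mm over the syringes; about 1.2 kg (0.9 to 1.4). Origin: centre of its underside; x points out of its far face, towards the bay (within 15 degrees), z up. Friction on the bench 0.48 to 0.69: it slides with 4 to 10 N (more if the push also bears down) and tips if pushed above about 70 mm
- crate_near (a point): middle of the foot of the crate's near face (the one to push on): on the bench, 50 mm behind the crate's origin. This face of the closed tub is flat but for 2 mm ribs, 130 mm wide and 95 mm high; the rack above it is set back 9 mm. Axes as the crate's
- crate_top: the upper half of that crate: slatted rack with 12 upright syringes, fixed in the tub, 82 by 112 mm, from 95 mm up to its rim at 170 mm and the plungers at 196 mm; not to be touched. Origin: centre of its underside, 95 mm above the crate's origin; axes as the crate's
- bay: the empty bay, fixed on the bench: two low stainless guides and a back stop. Origin: on the bench, where the crate's origin lies when home; x points in, from mouth to back stop, z up. Guides 32 mm high, 154 mm apart inside (12 mm free on each side of the crate), from 64 mm ahead to 10 mm behind the origin
- bay_stop (a point): middle of the bay's back stop, between the faces of its two rubber stops (22 mm across, 40 mm left and right of it, centres 18 mm above the bench): 50 mm ahead of the bay's origin, 18 mm high. Axes as the bay's
- bay_mouth (a point): middle of the bay's flared mouth, on the bench, 44 mm behind the bay's origin; here the mouth is 188 mm wide, narrowing to 154 mm at the guides. At the start the crate's origin lies 96 to 121 mm in front of this point, up to 25 mm off the bay's middle line. Axes as the bay's
- bay_parked: the other bay, same build and frame, with the parked crate in it, 230 to 360 mm to the left or right of the empty one
- crate_parked: the parked crate, same build as the other, home in its own bay; leave it. Origin: centre of its underside
- crate_parked_top: upper half of the parked crate; origin 95 mm above that crate's origin
- flask: empty glass volumetric flask, bulb 80 mm across, 200 mm high with a thin neck, loose, in front of the parked crate; leave it. Origin: centre of its underside, z up
- beaker: empty glass beaker, 66 mm across, 85 mm high, loose, to the left or right of the two bays; leave it. Origin: centre of its underside, z up
- dishes: low stack of two glass dishes, 60 mm across, 34 mm high, loose, on the other side of the bays than the beaker; leave it. Origin: centre of its underside

How it is judged:
At the end, for the whole second after the job is handed in: The crate stands still and upright on the bench between the guides of the empty bay, its origin within 8 mm of home along the bay and 18 mm across it, square to the bay within 0.06 rad (3.4 degrees) (x of crate in the frame of bay between -0.008 and 0.008 m and y of crate in the frame of bay between -0.018 and 0.018 m and angle between the x axis of crate and the x axis of bay, either way round below 0.06 rad and angle between crate's own z axis and vertical below 0.03 rad and height (world z) of crate below 0.006 m and linear speed of crate below 0.01 m/s); the robot touches nothing.
It fails at once if the crate rocks or tips by more than 0.1 rad (angle between crate's own z axis and vertical above 0.1 rad).
It fails at once if the crate is lifted more than 10 mm off the bench (height (world z) of crate above 0.01 m).
It fails at once if the robot pushes or grips the crate's upper half or its syringes (over 2 N) (contact force between any of the arm, the fingers and crate_top above 2 N).
It fails at once if the parked crate is moved more than 12 mm (distance of crate_parked from where it was at the start of the episode above 0.012 m or distance of crate_parked_top from where it was at the start of the episode above 0.02 m).
It fails at once if a piece of glassware is moved more than 20 mm or tipped (distance of any of flask, beaker, dishes from where it was at the start of the episode above 0.02 m or angle between any of flask, beaker's own z axis and vertical above 0.2 rad).
It also fails if it takes over 56 s, if anything falls off the work surface, if the arm or the gripper's body presses on something with over 40 N, if the wrist force passes 120 N, or if a joint passes its speed limit or range.

## Working session

There is one attempt and no reset: what is moved stays moved. The work goes in short steps, Python scripts to look and compute and a tool call to move; the robot and the scene stay as the last step left them, time stands still between calls to the robot, and variables do not carry over. Pictures are saved under pics/ and viewed, at most 10 in all, crops included, and the job is handed in when it is done.

Besides the shell and the picture viewer there is one more tool, called after ">>>" by a JSON object that holds its "op" and its "data". jog_arm: Moves the arm, as the interface text tells. Its arguments: {"type":"object","properties":{"targets":{"type":"array"}},"required":["targets"]}

```bash
mkdir -p pics
cat > h.py <<'E'
from plant import *
import numpy as np, cv2
from scipy.spatial.transform import Rotation as R
def cam(n,s=None):
    p=camera_params(n); f=200/np.tan(np.radians(p["fovy"])/2)
    if "rvec" in p:
        Rm=R.from_rotvec(np.ravel(p["rvec"])).as_matrix(); t=np.ravel(p["tvec"])
        M=np.eye(4); M[:3,:3]=Rm.T; M[:3,3]=-Rm.T@t
    else:
        q=s["tool_rot"]; T=np.eye(4); T[:3,:3]=R.from_quat([q[1],q[2],q[3],q[0]]).as_matrix(); T[:3,3]=s["tool_pos"]
        M=T@np.array(p["hand_eye"])
    return f,p["cx"],p["cy"],M
def cloud(n,d,s=None):
    f,cx,cy,M=cam(n,s); v,u=np.mgrid[:400,:640]
    P=np.stack([(u-cx)/f*d,(v-cy)/f*d,d],-1)
    return P@M[:3,:3].T+M[:3,3]
def ray(n,u,v,z,s=None):
    f,cx,cy,M=cam(n,s); r=M[:3,:3]@np.array([(u-cx)/f,(v-cy)/f,1]); o=M[:3,3]
    return o+r*(z-o[2])/r[2]
E
python3 - <<'E'
from h import *
s=state(); print(s["tool_pos"],s["tool_rot"],s["contact_force"],s["time"])
for n in("scene","top"):
    im,d=grab_frame(n); cv2.imwrite(f"pics/{n}.png",im[:,:,::-1]); np.save(n+".npy",d); np.save(n+"_im.npy",im)
    print(n,cam(n)[3].round(3),camera_params(n)["fovy"])
E
```

```text
[0.1463877  0.60694907 0.23001964] [-2.42476625e-04  1.18103713e-01  9.93000683e-01 -1.04810261e-03] [-0.14423092  0.25234177 -0.73636717] 0.0
scene [[-0.843 -0.403  0.356  0.273]
 [-0.538  0.628 -0.562  0.543]
 [ 0.003 -0.665 -0.746  0.782]
 [ 0.     0.     0.     1.   ]] 53.572083684287485
top [[ 0.029 -0.994  0.105  0.456]
 [-0.999 -0.031 -0.023  0.017]
 [ 0.026 -0.104 -0.994  1.281]
 [ 0.     0.     0.     1.   ]] 46.74969462873748
```

View pics/top.png

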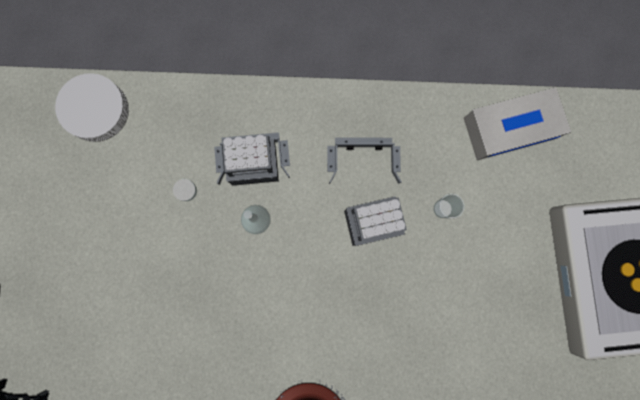

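View pics/scene.png

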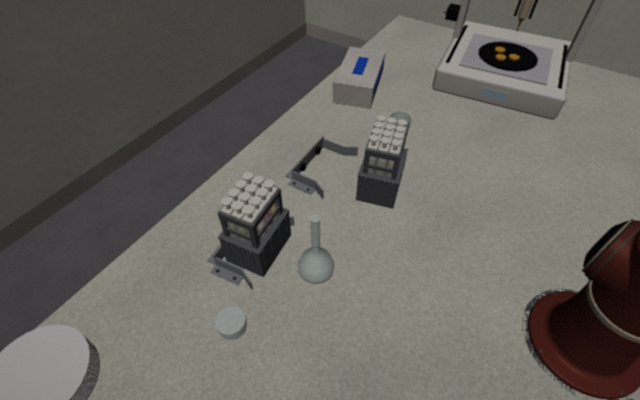

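The top view shows the crate at about (377,221), rotated slightly. The empty bay is at (364,150), with the flask at (255,219), the beaker at (447,207) and the parked crate at (250,157). Next I'll measure from depth.

```bash
cat > m.py <<'E'
from h import *
d=np.load("top.npy"); C=cloud("top",d); im=np.load("top_im.npy").astype(int)
v,u=np.mgrid[:400,:640]
def box(u0,u1,v0,v1): return (u>u0)&(u<u1)&(v>v0)&(v<v1)&(d>0)
def rect(m,name):
    P=C[m]; r=cv2.minAreaRect((P[:,:2]*1000).astype(np.float32)); print(name,m.sum(),np.round(r[0],1),np.round(r[1],1),round(r[2],2),"z",np.percentile(P[:,2],[5,50,95]).round(3))
print("bench z",np.median(C[box(280,330,250,300)][:,2]))
b=box(335,420,190,255)
for lo,hi in((.015,.3),(.08,.105),(.15,.3),(.183,.3)): rect(b&(C[...,2]>lo)&(C[...,2]<hi),f"crate {lo}")
w=box(315,412,125,190)
rect(w&(C[...,2]>.02),"bay"); 
for nm,bb in(("left guide",box(322,343,140,175)),("right guide",box(388,405,140,175)),("back",box(325,405,130,152))): rect(bb&(C[...,2]>.022),nm)
for nm,bb in(("parked",box(205,300,120,190)),("flask",box(235,275,200,240)),("beaker",box(428,470,190,222)),("dish",box(168,200,175,205))): rect(bb&(C[...,2]>.015),nm)
big=cv2.resize(im[110:260,300:480].astype(np.uint8)[:,:,::-1],None,fx=4,fy=4,interpolation=cv2.INTER_CUBIC); cv2.imwrite("pics/crop.png",big)
E
python3 m.py
```

```text
bench z 0.0005610336340908795
crate 0.015 2201 [ 537.9 -157.7] [102.4 131.5] 14.95 z [0.091 0.174 0.199]
crate 0.08 487 [ 537.9 -157.8] [102.4 131.2] 14.95 z [0.091 0.096 0.1  ]
crate 0.15 1522 [ 538.4 -158.6] [ 82.2 113.2] 14.9 z [0.168 0.194 0.199]
crate 0.183 828 [ 538.5 -158.6] [72.5 98.7] 14.97 z [0.193 0.197 0.2  ]
bay 379 [ 700.5 -137.5] [107.6 195.5] 2.18 z [0.022 0.032 0.042]
left guide 71 [708.5 -61.3] [17.8 87.9] 86.13 z [0.025 0.034 0.039]
right guide 83 [ 713.6 -216.2] [86.8 15.6] 11.7 z [0.025 0.033 0.041]
back 227 [ 743.4 -136. ] [ 21.6 161.1] 1.88 z [0.023 0.033 0.044]
parked 2622 [693.  174.4] [116.8 196.1] 8.28 z [0.031 0.172 0.198]
flask 690 [537.1 155.5] [77.9 77.5] 0.52 z [0.039 0.066 0.2  ]
beaker 433 [ 584.  -358.7] [63.8 64.2] 38.65 z [0.022 0.063 0.088]
dish 410 [610.2 351.6] [57.9 59.7] 4.28 z [0.028 0.034 0.038]
```

View pics/crop.png

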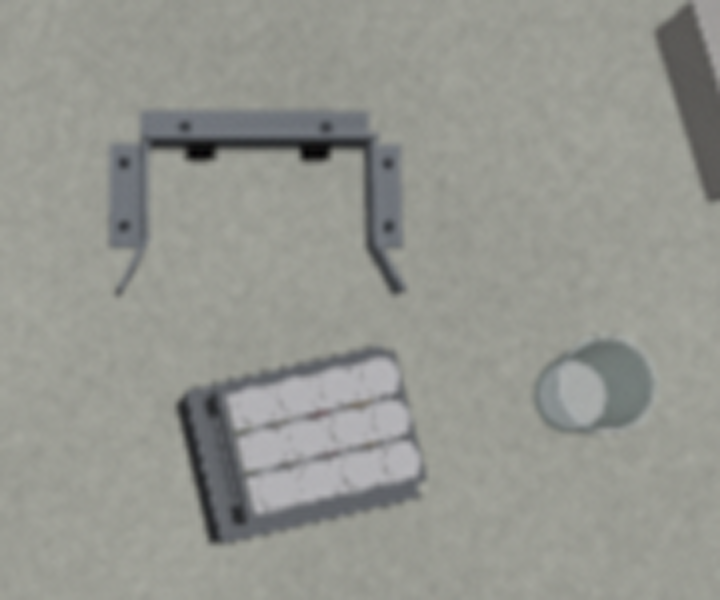

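```bash
cat >> h.py <<'E'
def Rt(yaw,th):  # tool orientation: fingers tilted th forward of down, heading yaw (deg)
    y,t=np.radians([yaw,th]); z=np.array([np.sin(t)*np.cos(y),np.sin(t)*np.sin(y),-np.cos(t)]); Y=np.array([-np.sin(y),np.cos(y),0])
    return np.stack([np.cross(Y,z),Y,z],1)
def rows(wps,s=None):
    s=s or state(); q=s["tool_rot"]; R0=R.from_quat([q[1],q[2],q[3],q[0]]).as_matrix(); p0=np.array(s["tool_pos"])
    for p,yaw,th in wps:
        d=R0.T@(np.array(p)-p0)/.025; r=np.degrees(R.from_matrix(R0.T@Rt(yaw,th)).as_rotvec())/8
        print([d.round(2).tolist(),r.round(2).tolist(),100])
E
python3 - <<'E'
from h import *
rows([((.33,.42,.27),-5,0),((.40,.2,.27),0,0),((.40,0,.27),10,10),((.37,-.19,.22),15,35)])
E
```

```text
[[-8.89, -5.55, -1.59], [-0.01, -0.0, -1.07], 100]
[[-13.68, -13.45, -1.57], [-0.01, -0.0, -1.7], 100]
[[-15.56, -21.23, -1.56], [-0.27, -1.24, -2.94], 100]
[[-16.17, -28.89, 0.46], [-1.1, -4.29, -3.45], 100]
```

>>> {"op": "jog_arm", "data": {"targets": [[[-8.9,-5.5,-1.6],[0,0,-1.1],100],[[-8.9,-5.5,-1.6],[0,0,-1.1],100],[[-8.9,-5.5,-1.6],[0,0,-1.1],100],[[-8.9,-5.5,-1.6],[0,0,-1.1],100],[[-13.7,-13.5,-1.6],[0,0,-1.7],100],[[-13.7,-13.5,-1.6],[0,0,-1.7],100],[[-13.7,-13.5,-1.6],[0,0,-1.7],100],[[-13.7,-13.5,-1.6],[0,0,-1.7],100]]}}

```text
time: 1.1
tool_pos: [0.4004, 0.1971, 0.2709]
tool_rot: [0.0, -0.0, 1.0, -0.0]
contact_force: [1.8, -0.0, -0.4]
gripper_width: 0.999
grasp_force: 0.0
```

Run:
```python
from h import *
rows([((.40,0,.27),10,10),((.37,-.19,.22),15,35)])
```

```text
[[0.02, -7.88, 0.04], [-0.11, -1.25, -1.24], 100]
[[1.23, -15.48, 2.04], [-0.57, -4.35, -1.81], 100]
```

>>> {"op": "jog_arm", "data": {"targets": [[[0,-7.9,0],[-0.1,-1.25,-1.25],100],[[0,-7.9,0],[-0.1,-1.25,-1.25],100],[[0,-7.9,0],[-0.1,-1.25,-1.25],100],[[1.2,-15.5,2],[-0.57,-4.35,-1.8],100],[[1.2,-15.5,2],[-0.57,-4.35,-1.8],100],[[1.2,-15.5,2],[-0.57,-4.35,-1.8],100],[[1.2,-15.5,2],[-0.57,-4.35,-1.8],100],[[1.2,-15.5,2],[-0.57,-4.35,-1.8],100]]}}

```text
time: 2.1
tool_pos: [0.3681, -0.192, 0.2187]
tool_rot: [0.297, -0.118, 0.947, 0.04]
contact_force: [0.2, -0.4, 0.3]
gripper_width: 1.0
grasp_force: 0.0
```

Run:
```python
from h import *
s=state(); q=s["tool_rot"]; M=R.from_quat([q[1],q[2],q[3],q[0]]).as_matrix()
print(s["tool_pos"],s["joint_pos"]); print(M.round(3)); print(Rt(15,35).round(3))
im,d=grab_frame("wrist"); cv2.imwrite("pics/w1.png",im[:,:,::-1])
# pre-contact 60 mm behind face
c=np.array([.538,-.158]); e=np.array([np.cos(np.radians(15)),np.sin(np.radians(15))])
p=c-e*.110
rows([((*p,.10),15,35),((*p,.02),15,35)])
```

```text
[ 0.36807398 -0.19202752  0.21873701] [-1.06557886 -0.79425011  2.35380589  0.59349102  1.43862204 -2.92119801]
[[-0.796 -0.247  0.553]
 [-0.2    0.969  0.145]
 [-0.572  0.005 -0.82 ]]
[[-0.791 -0.259  0.554]
 [-0.212  0.966  0.148]
 [-0.574  0.    -0.819]]
[[0.72, -0.5, 5.33], [-0.01, -0.01, -0.06], 100]
[[2.56, -0.51, 7.96], [-0.01, -0.01, -0.06], 100]
```

View pics/w1.png

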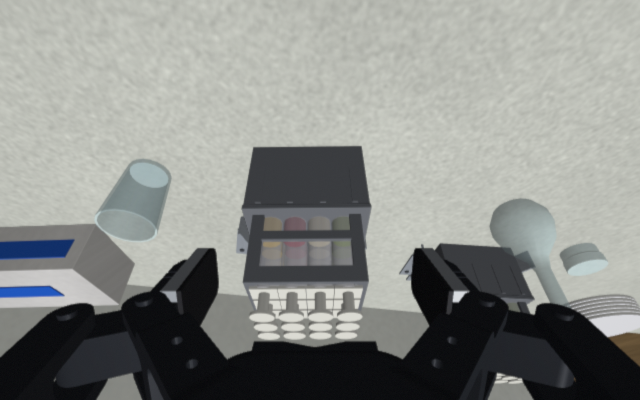

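The wrist view (upside down) shows the crate's near face at (307,177), centred and parallel to the two open fingers. The way down behind it is clear.

>>> {"op": "jog_arm", "data": {"targets": [[[0.7,-0.5,5.3],[0,0,0],100],[[0.7,-0.5,5.3],[0,0,0],100],[[0.7,-0.5,5.3],[0,0,0],100],[[2.55,-0.5,7.9],[0,0,0],100],[[2.55,-0.5,7.9],[0,0,0],100],[[2.55,-0.5,7.9],[0,0,0],100]]}}

```text
time: 2.9
tool_pos: [0.4343, -0.1823, 0.0254]
tool_rot: [0.297, -0.124, 0.946, 0.039]
contact_force: [0.2, -0.4, 0.9]
gripper_width: 1.003
grasp_force: 0.0
```

Run:
```python
from h import *
s=state(); print(s["tool_pos"],s["joint_pos"],s["contact_force"])
c=np.array([.538,-.158]); e=np.array([np.cos(np.radians(15)),np.sin(np.radians(15))])
for b in (.085,.075,.065,.055): rows([((*(c-e*b),.014),15,35)])
```

```text
[ 0.43426253 -0.18233688  0.02537437] [-0.88278698 -0.30476162  2.40377066  0.72322128  0.90518074 -3.13367009] [ 0.19995443 -0.3591136   0.9397866 ]
[[-0.45, -0.13, 0.86], [0.0, -0.02, -0.01], 100]
[[-0.77, -0.13, 1.09], [0.0, -0.02, -0.01], 100]
[[-1.1, -0.13, 1.32], [0.0, -0.02, -0.01], 100]
[[-1.43, -0.13, 1.55], [0.0, -0.02, -0.01], 100]
```

Run:
```python
from h import *
print(np.round(camera_params("wrist")["hand_eye"],3))
s=state(); rows([((.37,-.19,.22),15,35)])
```

```text
[[-0.    -0.965 -0.264  0.067]
 [ 1.    -0.    -0.001  0.   ]
 [ 0.001 -0.264  0.965 -0.142]
 [ 0.     0.     0.     1.   ]]
[[-2.35, 0.37, -7.85], [0.0, -0.02, -0.01], 100]
```

>>> {"op": "jog_arm", "data": {"targets": [[[-2.35,0.4,-7.85],[0,0,0],100],[[-2.35,0.4,-7.85],[0,0,0],100],[[-2.35,0.4,-7.85],[0,0,5],100],[[-2.35,0.4,-7.85],[0,0,10],100],[[-2.35,0.4,-7.85],[0,0,10],100],[[-2.35,0.4,-7.85],[0,0,10],100],[[-2.35,0.4,-7.85],[0,0,10],100],[[-2.35,0.4,-7.85],[0,0,10],100]]}}

```text
time: 3.9
tool_pos: [0.3698, -0.1902, 0.223]
tool_rot: [0.232, 0.402, 0.865, 0.19]
contact_force: [-0.1, 0.6, -0.8]
gripper_width: 1.0
grasp_force: 0.0
```

>>> {"op": "jog_arm", "data": {"targets": [[[0,0,0],[0,0,10],100],[[0,0,0],[0,0,10],100],[[0,0,0],[0,0,10],100],[[0,0,0],[0,0,10],100],[[0,0,0],[0,0,10],100],[[0,0,0],[0,0,10],100],[[0,0,0],[0,0,10],100],[[0,0,0],[0,0,10],100]]}}

```text
time: 4.9
tool_pos: [0.3698, -0.1901, 0.2229]
tool_rot: [0.056, 0.863, 0.405, 0.295]
contact_force: [0.3, -0.2, 0.3]
gripper_width: 0.998
grasp_force: 0.0
```

```bash
sed -i 's/return np.stack(\[np.cross(Y,z),Y,z\],1)/return np.stack([-np.cross(Y,z),-Y,z],1)/' h.py
python3 - <<'E'
from h import *
s=state(); print(s["tool_pos"],s["joint_pos"],s["contact_force"])
c=np.array([.538,-.158]); e=np.array([np.cos(np.radians(15)),np.sin(np.radians(15))])
p=c-e*.115
rows([((*p,.10),15,42),((*p,.015),15,42)])
E
```

```text
[ 0.36980678 -0.19014911  0.22292118] [-1.05734297 -0.800151    2.35002894  0.59156742  1.43936628 -0.39825884] [ 0.28868698 -0.22995541  0.28499996]
[[-1.07, -0.19, 5.31], [-0.23, 0.87, 4.42], 100]
[[-2.65, -1.33, 8.1], [-0.23, 0.87, 4.42], 100]
```

>>> {"op": "jog_arm", "data": {"targets": [[[0,0,0],[-0.23,0.87,4.42],100],[[0,0,0],[-0.23,0.87,4.42],100],[[0,0,0],[-0.23,0.87,4.42],100],[[-1.07,-0.19,5.31],[-0.23,0.87,4.42],100],[[-1.07,-0.19,5.31],[-0.23,0.87,4.42],100],[[-1.07,-0.19,5.31],[-0.23,0.87,4.42],100],[[-2.65,-1.33,8.1],[-0.23,0.87,4.42],100],[[-2.65,-1.33,8.1],[-0.23,0.87,4.42],100]]}}

```text
time: 5.9
tool_pos: [0.4267, -0.1874, 0.0125]
tool_rot: [-0.048, 0.925, 0.123, 0.355]
contact_force: [0.2, -0.5, 0.0]
gripper_width: 0.998
grasp_force: 0.0
```

Run:
```python
from h import *
s=state(); print(s["tool_pos"],s["joint_pos"],s["contact_force"])
c=np.array([.538,-.158]); e=np.array([np.cos(np.radians(15)),np.sin(np.radians(15))])
im,d=grab_frame("wrist"); cv2.imwrite("pics/w2.png",im[:,:,::-1])
for b in (.075,.065,.06,.055,.05,.045): rows([((*(c-e*b),.015),15,42)],s)
```

```text
[ 0.42669101 -0.18744493  0.01247223] [-0.98475126 -0.25967459  2.44520727  0.91776616  0.92750024 -0.24414888] [ 0.16259096 -0.45451107  0.01236202]
[[1.26, 0.02, 1.0], [-0.03, -0.0, 0.01], 100]
[[1.56, 0.02, 1.27], [-0.03, -0.0, 0.01], 100]
[[1.71, 0.02, 1.4], [-0.03, -0.0, 0.01], 100]
[[1.86, 0.02, 1.53], [-0.03, -0.0, 0.01], 100]
[[2.0, 0.02, 1.67], [-0.03, -0.0, 0.01], 100]
[[2.15, 0.02, 1.8], [-0.03, -0.0, 0.01], 100]
```

View pics/w2.png

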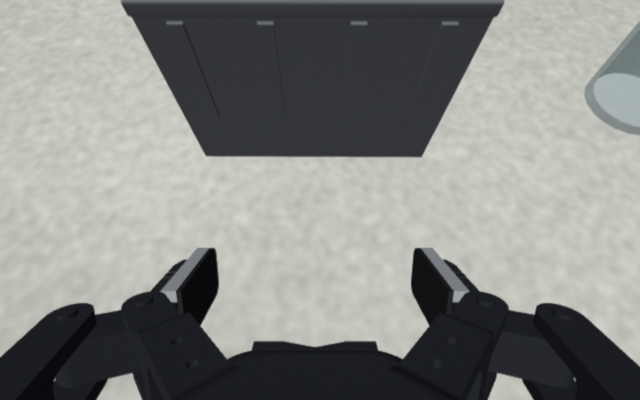

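The wrist view shows the foot of the near face from (206,156) to (422,156), which is square to the fingers and centred on them. I'm easing into contact.

>>> {"op": "jog_arm", "data": {"targets": [[[0.6,0,0.5],[0,0,0],100],[[1.25,0,1.0],[0,0,0],100],[[1.4,0,1.15],[0,0,0],100],[[1.55,0,1.27],[0,0,0],100],[[1.7,0,1.4],[0,0,0],100],[[1.7,0,1.4],[0,0,0],100]]}}

```text
time: 6.7
tool_pos: [0.4791, -0.1726, 0.0138]
tool_rot: [-0.049, 0.926, 0.122, 0.354]
contact_force: [0.2, 0.8, 0.5]
gripper_width: 1.001
grasp_force: 0.0
```

Run:
```python
from h import *
s=state(); print(s["tool_pos"],s["joint_pos"],s["contact_force"])
c=np.array([.538,-.158]); e=np.array([np.cos(np.radians(15)),np.sin(np.radians(15))])
for b in (.055,.05,.045,.04): rows([((*(c-e*b),.015),15,42)],s)
```

```text
[ 0.47914482 -0.17259736  0.01378957] [-0.8392695  -0.16812488  2.36885773  0.95213506  0.82375968 -0.16505099] [0.18768742 0.7772058  0.45397442]
[[0.2, 0.05, 0.11], [-0.03, 0.01, -0.01], 100]
[[0.35, 0.05, 0.25], [-0.03, 0.01, -0.01], 100]
[[0.5, 0.05, 0.38], [-0.03, 0.01, -0.01], 100]
[[0.65, 0.05, 0.51], [-0.03, 0.01, -0.01], 100]
```

>>> {"op": "jog_arm", "data": {"targets": [[[0.1,0,0.07],[0,0,0],100],[[0.2,0,0.12],[0,0,0],100],[[0.28,0,0.19],[0,0,0],100],[[0.36,0,0.26],[0,0,0],100],[[0.43,0,0.32],[0,0,0],100]]}}

```text
time: 7.32
tool_pos: [0.4919, -0.1692, 0.0146]
tool_rot: [-0.049, 0.926, 0.122, 0.354]
contact_force: [-10.3, -2.5, 5.4]
gripper_width: 1.005
grasp_force: 5.2
```

```bash
cat > arc.py <<'E'
from h import *
import sys
step=float(sys.argv[1])/1000; n=int(sys.argv[2]); s=state(); q=s["tool_rot"]
z=R.from_quat([q[1],q[2],q[3],q[0]]).as_matrix()[:,2]; yaw=np.degrees(np.arctan2(z[1],z[0]))
b=.048; e=lambda a:np.array([np.cos(np.radians(a)),np.sin(np.radians(a))])
c=np.array(s["tool_pos"][:2])+b*e(yaw); G=np.array([.690,-.138]); yg=2.
d=G-c; L=np.hypot(*d); print("crate",c.round(4),"yaw",round(yaw,2),"left",L.round(4),"chord",np.degrees(np.arctan2(d[1],d[0])).round(2),"ideal",round((yaw+yg)/2,2),"j6",s["joint_pos"].round(2) if hasattr(s["joint_pos"],'round') else s["joint_pos"])
w=[]
# cubic Hermite from current heading to bay heading
for i in range(1,n+1):
    u=min(i*step/L,1); h00,h10,h01,h11=2*u**3-3*u*u+1,u**3-2*u*u+u,-2*u**3+3*u*u,u**3-u*u
    p=h00*c+h10*L*e(yaw)+h01*G+h11*L*e(yg); a=yaw+(yg-yaw)*u
    w.append(((*(p-b*e(a)),.015),a,42))
rows(w,s)
E
python3 arc.py 5 8
```

```text
crate [ 0.5382 -0.1565] yaw 15.36 left 0.1529 chord 6.93 ideal 8.68 j6 [-0.81 -0.15  2.35  0.96  0.8  -0.14]
[[0.16, -0.01, 0.12], [-0.04, 0.02, -0.0], 100]
[[0.31, -0.03, 0.25], [-0.07, 0.02, 0.04], 100]
[[0.46, -0.03, 0.39], [-0.11, 0.02, 0.08], 100]
[[0.61, -0.04, 0.52], [-0.15, 0.02, 0.12], 100]
[[0.76, -0.05, 0.65], [-0.18, 0.02, 0.16], 100]
[[0.91, -0.05, 0.79], [-0.22, 0.02, 0.2], 100]
[[1.05, -0.05, 0.92], [-0.26, 0.02, 0.24], 100]
[[1.2, -0.04, 1.06], [-0.29, 0.02, 0.28], 100]
```

>>> {"op": "jog_arm", "data": {"targets": [[[0.16,0,0.12],[-0.04,0.02,0],100],[[0.31,-0.02,0.25],[-0.07,0.02,0.04],100],[[0.46,-0.03,0.39],[-0.11,0.02,0.08],100],[[0.61,-0.04,0.52],[-0.15,0.02,0.12],100],[[0.76,-0.05,0.65],[-0.18,0.02,0.16],100],[[0.91,-0.05,0.79],[-0.22,0.02,0.2],100],[[1.05,-0.05,0.92],[-0.26,0.02,0.24],100],[[1.2,-0.04,1.06],[-0.29,0.02,0.28],100]]}}

```text
time: 8.32
tool_pos: [0.5297, -0.1575, 0.0145]
tool_rot: [-0.037, 0.929, 0.097, 0.356]
contact_force: [-11.5, -2.3, 5.7]
gripper_width: 0.997
grasp_force: 5.6
```

```bash
cat > look.py <<'E'
from h import *
import sys
im,d=grab_frame("top"); C=cloud("top",d); Z=C[...,2]
m=(d>0)&(Z>.15)&(C[...,0]>.45)&(C[...,0]<.8)&(C[...,1]<-.07)&(C[...,1]>-.25)&(im.min(-1)>150)
P=C[m]; r=cv2.minAreaRect((P[:,:2]*1000).astype(np.float32)); print("plungers",m.sum(),np.round(r[0],1),np.round(r[1],1),round(r[2],2))
cv2.imwrite("pics/%s.png"%sys.argv[1],cv2.resize(im[110:260,300:480][:,:,::-1],None,fx=4,fy=4))
E
python3 look.py t1; python3 arc.py 6 8
```

```text
plungers 1178 [ 575.8 -148.2] [73.2 99.7] 12.7
crate [ 0.577  -0.1474] yaw 11.96 left 0.1134 chord 4.75 ideal 6.98 j6 [-0.7  -0.1   2.31  0.98  0.69 -0.05]
[[0.19, -0.02, 0.15], [-0.04, 0.0, 0.04], 100]
[[0.37, -0.03, 0.31], [-0.09, 0.0, 0.09], 100]
[[0.55, -0.03, 0.47], [-0.13, 0.0, 0.14], 100]
[[0.73, -0.03, 0.63], [-0.18, 0.0, 0.19], 100]
[[0.9, -0.03, 0.79], [-0.22, 0.0, 0.24], 100]
[[1.08, -0.03, 0.95], [-0.26, 0.0, 0.29], 100]
[[1.26, -0.02, 1.11], [-0.31, 0.0, 0.33], 100]
[[1.44, -0.0, 1.27], [-0.35, 0.0, 0.38], 100]
```

View pics/t1.png

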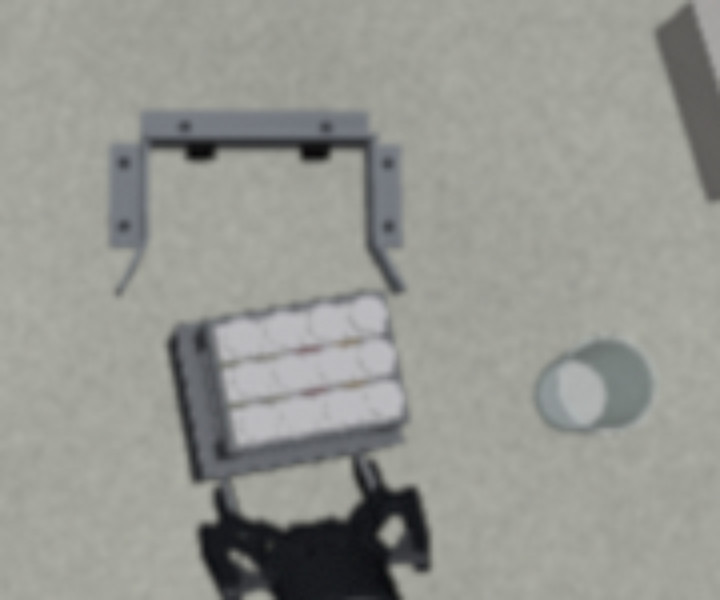

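The crate is following as planned: it is now at (576,-148) mm with yaw 12.7°, heading into the mouth. Both fingers are on the face at crop pixels (225,490) and (365,465).

>>> {"op": "jog_arm", "data": {"targets": [[[0.19,-0.02,0.15],[-0.04,0,0.04],100],[[0.37,-0.03,0.31],[-0.09,0,0.09],100],[[0.55,-0.03,0.47],[-0.13,0,0.14],100],[[0.73,-0.03,0.63],[-0.18,0,0.19],100],[[0.9,-0.03,0.79],[-0.22,0,0.24],100],[[1.08,-0.03,0.95],[-0.26,0,0.29],100],[[1.26,-0.02,1.11],[-0.31,0,0.33],100],[[1.44,0,1.27],[-0.35,0,0.38],100]]}}

```text
time: 9.38
tool_pos: [0.5763, -0.1471, 0.0145]
tool_rot: [-0.025, 0.932, 0.063, 0.357]
contact_force: [-10.4, -1.3, 5.2]
gripper_width: 1.003
grasp_force: 5.2
```

```bash
python3 look.py t2; python3 arc.py 6 8
```

```text
plungers 1213 [ 626.4 -143. ] [ 78.3 104.5] 7.55
crate [ 0.6244 -0.1405] yaw 7.85 left 0.0657 chord 2.16 ideal 4.92 j6 [-0.59 -0.02  2.24  0.98  0.56  0.09]
[[0.19, -0.01, 0.15], [-0.04, 0.0, 0.04], 100]
[[0.37, -0.02, 0.31], [-0.09, 0.0, 0.09], 100]
[[0.54, -0.02, 0.47], [-0.13, 0.0, 0.14], 100]
[[0.72, -0.02, 0.63], [-0.18, 0.0, 0.19], 100]
[[0.9, -0.01, 0.79], [-0.22, 0.0, 0.24], 100]
[[1.08, 0.0, 0.95], [-0.27, 0.0, 0.29], 100]
[[1.26, 0.02, 1.11], [-0.31, 0.01, 0.34], 100]
[[1.43, 0.03, 1.27], [-0.36, 0.01, 0.39], 100]
```

>>> {"op": "jog_arm", "data": {"targets": [[[0.19,-0.01,0.15],[-0.04,0,0.04],100],[[0.37,-0.02,0.31],[-0.09,0,0.09],100],[[0.54,-0.02,0.47],[-0.13,0,0.14],100],[[0.72,-0.02,0.63],[-0.18,0,0.19],100],[[0.9,-0.01,0.79],[-0.22,0,0.24],100],[[1.08,0,0.95],[-0.27,0,0.29],100],[[1.26,0.02,1.11],[-0.31,0,0.34],100],[[1.43,0.03,1.27],[-0.36,0,0.39],100]]}}

```text
time: 10.42
tool_pos: [0.6235, -0.1411, 0.0145]
tool_rot: [-0.011, 0.933, 0.029, 0.357]
contact_force: [-10.8, 0.1, 5.5]
gripper_width: 0.998
grasp_force: 5.2
```

```bash
python3 look.py t3; python3 arc.py 3 8
```

```text
plungers 1236 [ 672.  -139.3] [ 76.4 101.4] 3.32
crate [ 0.6719 -0.1381] yaw 3.58 left 0.0181 chord 0.32 ideal 2.79 j6 [-0.5   0.06  2.15  0.94  0.45  0.25]
[[0.1, -0.01, 0.07], [-0.02, 0.01, 0.02], 100]
[[0.19, -0.01, 0.15], [-0.04, 0.01, 0.05], 100]
[[0.28, -0.01, 0.23], [-0.07, 0.01, 0.07], 100]
[[0.37, -0.01, 0.31], [-0.09, 0.01, 0.1], 100]
[[0.45, -0.01, 0.39], [-0.11, 0.01, 0.12], 100]
[[0.54, -0.01, 0.47], [-0.13, 0.01, 0.14], 100]
[[0.55, -0.01, 0.47], [-0.13, 0.01, 0.14], 100]
[[0.55, -0.01, 0.47], [-0.13, 0.01, 0.14], 100]
```

View pics/t3.png

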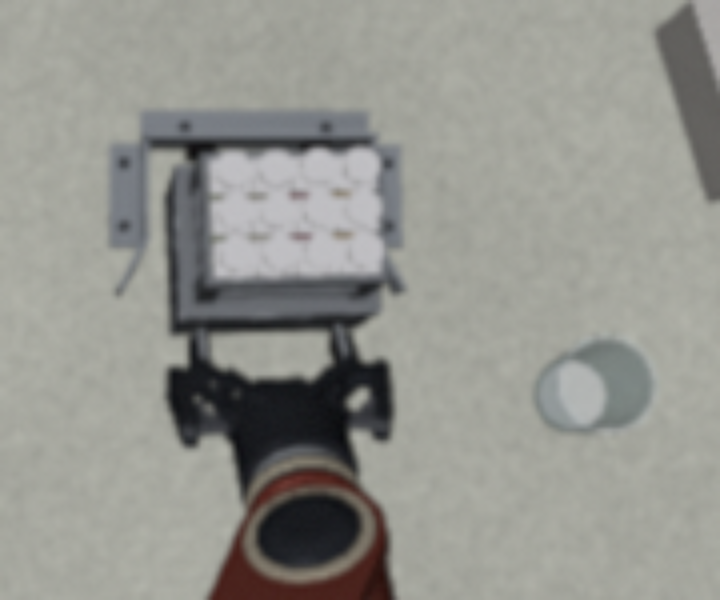

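The crate is between the guides, square to about 1.5° and centred, with its near foot at crop row 325. About 18 mm remains, so I'm going slowly and watching the force.

>>> {"op": "jog_arm", "data": {"targets": [[[0.1,0,0.07],[-0.02,0,0.02],100],[[0.19,0,0.15],[-0.04,0,0.05],100],[[0.28,0,0.23],[-0.07,0,0.07],100],[[0.37,0,0.31],[-0.09,0,0.1],100],[[0.42,0,0.36],[-0.1,0,0.11],100],[[0.46,0,0.4],[-0.12,0,0.13],100]]}}

```text
time: 11.22
tool_pos: [0.6384, -0.1401, 0.0146]
tool_rot: [-0.007, 0.934, 0.018, 0.357]
contact_force: [-9.7, 1.8, 3.6]
gripper_width: 1.002
grasp_force: 4.8
```

```bash
python3 look.py t4; python3 arc.py 1 2
```

```text
plungers 1251 [ 687.4 -139.5] [ 75.9 101.4] 2.02
crate [ 0.6865 -0.1383] yaw 2.19 left 0.0035 chord 4.26 ideal 2.09 j6 [-0.47  0.09  2.12  0.91  0.42  0.31]
[[0.04, -0.0, 0.02], [-0.0, 0.01, 0.0], 100]
[[0.07, -0.01, 0.04], [-0.01, 0.01, 0.01], 100]
```

Now 1 mm steps along the push direction (about 0.03 in x and 0.027 in z per mm) until the force rises.

>>> {"op": "jog_arm", "data": {"targets": [[[0.03,0,0.027],[0,0,0],100],[[0.06,0,0.054],[0,0,0],100],[[0.09,0,0.08],[0,0,0],100],[[0.12,0,0.11],[0,0,0],100]]}}

```text
time: 11.78
tool_pos: [0.6424, -0.1401, 0.0146]
tool_rot: [-0.007, 0.934, 0.018, 0.357]
contact_force: [-10.1, -0.2, 3.4]
gripper_width: 1.001
grasp_force: 4.8
```

>>> {"op": "jog_arm", "data": {"targets": [[[0.03,0,0.027],[0,0,0],100],[[0.06,0,0.054],[0,0,0],100],[[0.09,0,0.08],[0,0,0],100]]}}

```text
time: 12.15
tool_pos: [0.6435, -0.14, 0.0141]
tool_rot: [-0.007, 0.934, 0.018, 0.357]
contact_force: [-48.6, -0.9, 30.2]
gripper_width: 1.001
grasp_force: 24.4
```

The force jumped to 49 N, so the crate is on the stops. I'm backing straight off.

>>> {"op": "jog_arm", "data": {"targets": [[[-0.06,0,-0.054],[0,0,0],100],[[-0.12,0,-0.11],[0,0,0],100],[[-0.4,0,-0.36],[0,0,0],100],[[-1,0,-0.9],[0,0,0],100],[[-1.8,0,-1.6],[0,0,0],100],[[-2.4,0,-2.2],[0,0,0],100],[[-2.4,0,-2.2],[0,0,0],100]]}}

```text
time: 13.02
tool_pos: [0.5646, -0.1437, 0.0165]
tool_rot: [-0.006, 0.933, 0.017, 0.359]
contact_force: [0.7, -0.3, 0.5]
gripper_width: 0.998
grasp_force: 0.0
```

```bash
python3 - <<'E'
from h import *
s=state(); im,d=grab_frame("wrist"); cv2.imwrite("pics/w3.png",im[:,:,::-1]); C=cloud("wrist",d,s)
# near face of tub: points z .02-.085
m=(d>0)&(C[...,2]>.04)&(C[...,2]<.085)&(C[...,0]>.62)&(C[...,0]<.67)&(abs(C[...,1]+.138)<.06)
P=C[m]; k=np.polyfit(P[:,1],P[:,0],1); print("face x at y=-.138",np.polyval(k,-.138).round(4),"yaw",np.degrees(-np.arctan(k[0])).round(2),m.sum())
im,d=grab_frame("top"); C=cloud("top",d)
# stop wall front line yaw and parked crate reference
v,u=np.mgrid[:400,:640]
def L(b,n):
    P=C[b]; r=cv2.minAreaRect((P[:,:2]*1000).astype(np.float32)); print(n,np.round(r[0],1),np.round(r[1],1),round(r[2],2))
L((d>0)&(C[...,2]>.15)&(u>205)&(u<300)&(v>120)&(v<190)&(im.min(-1)>150),"parked plungers")
E
python3 look.py t5
```

```text
face x at y=-.138 0.6393 yaw 2.06 22200
parked plungers [687.3 172.3] [ 74.4 103.2] 7.55
plungers 1246 [ 690.7 -139.8] [ 73.2 101.8] 1.8
```

View pics/t5.png

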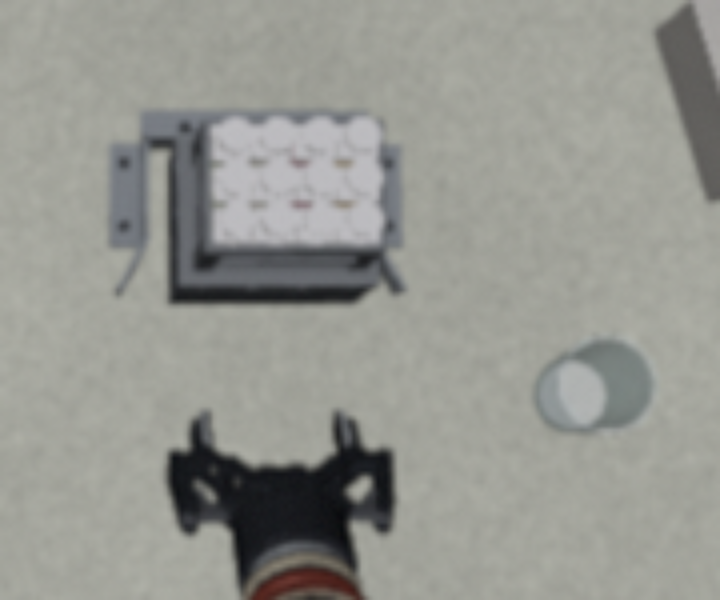

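View pics/w3.png

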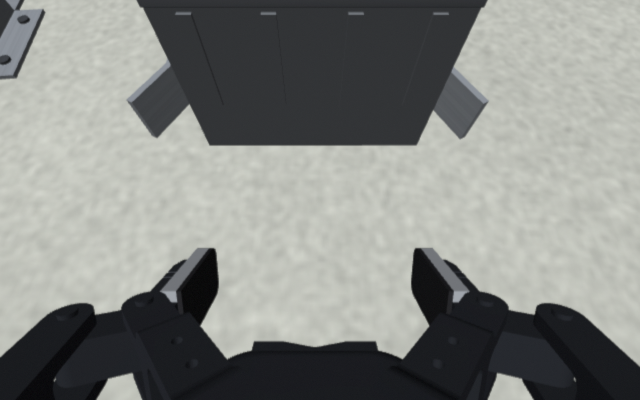

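The wrist view shows the near face square, from (210,145) to (417,145), and centred between the flares at (150,130) and (465,130). The fingers are well clear, so I'm handing in.

```bash
python3 -c "
from plant import *
print(job_done())"
```

```text
the job is handed in; nothing more can be done
None
```

The crate is home against the stops: by camera it is within about 2 mm of the home position and about 0.2° off square. The arm has backed away and the job is handed in at about 13 s; no verdict was shown.

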